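Load the medallion slide under the jig's spring clip

ROBOT

A 7-joint arm with a two-finger parallel gripper is mounted at the origin on the work surface. World frame = base frame: x ahead of the robot, y to its left, z up, the work surface at z = 0. Lengths are in m, angles in rad, forces in N, time in s.
With the tool pointing down it reaches from about 0.425 to 0.875 m from the base axis. Payload 8.4 kg.
Tool frame: the origin (TCP) lies midway between the tips of the shut fingers; the grasp point (between the pads) lies 19 mm behind it; z points along the fingers, y is the direction in which the jaws open and shut (so a half turn about z gives the same grasp; the last joint's range is limited). The gripper opens to 87 mm and grips with 3 to 60 N. Pads are 19 mm wide; open, the fingers measure 117 mm over their backs; the gripper's body (75 mm by 190 mm) begins 51 mm behind the grasp point.
Start: joints at [-1.236, 0.333, 0.04, 1.465, -0.013, 1.343, -0.059], TCP at [0.273, 0.59, 0.223] pointing down, gripper open.
Joint ranges: [-2.58, 2.58], [-0.38, 2.09], [-1.3, 1.39], [0.25, 2.4], [-1.5, 4.64], [0.08, 2.09], [-2.65, 2.65]. Speed limits (rad/s): [2.22, 2.22, 2.79, 2.79, 3.14, 3.14, 3.14].

INTERFACE

Orientations are given as a unit quaternion [w, x, y, z].
In Python, from workcell import robot gives the robot as it stands.
- The arm moves only by the shell command python3 -m jog 'ROWS'. ROWS is JSON, a list of rows, each a list of 7 numbers: the shift along the tool's x, y, z in mm, then the turn, a rotation vector about the tool's x, y, z in rad, then the opening, from 0 (shut) to 1 (fully open). A call has 1 to 10 rows; each row is the pose to reach, as a shift and turn from the pose commanded when the call began, along the tool's axes at that moment; what a row does not reach only later rows make up. A row lasts 1/8 s, in which the tool goes at most 62.5 mm and 10.7 degrees, less where a joint would pass 70% of its speed; a pose out of reach is approached as far as the arm can. A call with a gripper value outside its range is refused whole. The fingers move at their own pace and stop on an object; the grip force is fixed at half the most. Time passes only in rows, so rows that repeat a pose let the fingers close. It gives the time, the measured TCP pose, the force and the opening at its end, in the units of the state.
- robot.read_state(): the state, without advancing time (a new reading comes with each control period).
- robot.grab_frame(name): name is "scene" or "side" or "wrist"; returns (picture, depth): 384x512x3 uint8, red, green, blue; 384x512 float32, m along the optical axis (not along the pixel's ray), 0 where there is no reading.
- robot.camera_params(name): a dict with "camera_matrix" (3x3 intrinsics, pixels), "extrinsics" (4x4, takes a point from camera to world coordinates). Camera axes: x right, y down, z forward; pixel columns grow to the right and rows downward; lengths in m; the calibration is good to about 2 mm. A picture is of the moment at which its call begins: read the wrist's pose just before it. camera_params takes no time and is no camera call; for the wrist camera it gives the pose at the moment of the call.
- robot.sign_off(): hands the job in, once; it reports no verdict.
The state is a dict: "time": time; "joint_positions": joint angles; "dq": joint speeds; "effort": joint torques, N m; "eef_pos": TCP position; "eef_rot": TCP orientation; "wrist_force": force on the tool from outside, world axes, zero at the start; "ft_torque": the same for the moment, N m; "width": finger opening in m.
Only numpy, scipy, OpenCV 4.12 (cv2) and the standard library are available. Lean on these libraries where they do the work, as an engineer would, in place of code of your own. Each camera call takes 0.05 s, during which the arm holds its last target.

TASK

Load the engraving jig: with one fingertip press the spring clip's long thumb bar down and hold it so that the clip's foot lifts, and meanwhile, with the other fingertip, push the slide holder by its upturned lip along the track beneath the foot until it is fully home, the lip against the ends of both rails. Then let the clip close on the slide and take the hand clear. Do not lift the slide, and leave everything else on the stall where it is.

Things in the scene. Friction and masses are not known exactly. Their poses are not given: they have to be found in the camera images.
- jig: Engraving jig: dark steel base plate fixed to the table, upper face 10 mm above it. Origin: on the table, on the track's centre line, at the near ends of the two guide rails. +x is the way the slide is pushed in; +y is left of that, towards the thumb bar. Plate: x -108 to 92 mm, y -75 to 95 mm. Rails: x 0 to 85 mm, inner faces at y = 26 and -26 mm, 8 mm wide, tops 22 mm above the table.
- slide: Slide holder: aluminium plate 80 x 50 x 6 mm with a brass medallion on top and an upturned lip at its rear, 64 mm wide, 6 mm thick, 26 mm tall from the underside. Origin: underside, centre line, the lip's front face (which meets the rail ends). +x points to the leading end at 80 mm; the lip's rear face, to be pushed, is at x = -6 mm. 0.13 kg. Starts between the rails, 36 to 55 mm short of home.
- slide_home (a point): Fixed point on the jig where the slide's origin is when home: on the base plate's upper face (10 mm above the table), on the centre line, at the rail ends (jig x = 0, y = 0).
- clip_foot (a point): Middle of the underside of the clip's square foot (14 mm along x, 20 mm along y). Closed, it is at jig x = 58, y = -3 mm, 2 mm above the base plate, and blocks the slide. The clip turns on a hinge line parallel to jig x at y = 43 mm, 25 mm above the table (barrel and posts x 6 to 84, y 36 to 50 mm, up to 32 mm high), beside the left rail; the foot's arm crosses over that rail.
- clip (a joint): Angle of the spring clip about its hinge (rad): 0 closed and empty, grows as the thumb bar is pressed down, stop at 0.32. Above about 0.15 the foot clears the slide; with the foot resting on the slide it reads about 0.11. It springs back when released; held fully down it takes about 8 N at the middle of the bar's width.
- thumb_bar (a point): Mid-width point on the upper face of the clip's thumb bar, at jig x = -40 mm. The bar is a straight strip 26 mm wide parallel to jig x, x -97 to 68 mm, y 58 to 84 mm. At rest it slopes up outwards, this point about 31 mm above the table; at angle 0.30 it is level, upper face 23 mm above the table. Press it anywhere along its length; a fingertip may slide along it.
- bell: small brass hand bell, 52 mm across, 60 mm tall; origin under its centre. To be left alone.
- cup: plain metal cup, 60 mm across, 70 mm tall; origin under its centre. To be left alone.
- bracelet: brass bangle lying flat, 68 mm across, 12 mm high; origin under its centre. To be left alone.
- blank: loose brass disc 26 mm across, 6 mm thick, lying on the jig's base plate to the right of the right rail; origin under its centre. To be left alone.
- burnisher: hand tool with a dark wooden handle, 150 mm long, lying on the table. To be left alone.
- weight: brass weight with a knob, 40 mm across, 42 mm tall; origin under its centre. To be left alone.
- figurine: brass animal figurine on a wooden foot 50 by 28 mm, about 64 mm tall; origin under its centre. To be left alone.
Things that resemble listed ones, but are neither listed nor needed, are in the scene too. Several things have the shape of the slide; the one meant has the colours described above.

How it is judged:
By the outcome, as a careful person would: the job done as asked, in the order asked, and still so for the second after the job is handed in, with the robot touching nothing.
It also fails if it takes over 42 s, if anything falls off the work surface, if the arm or the gripper's body presses on something with over 40 N, if the wrist force passes 120 N, or if a joint passes its speed limit or range.

## Working session

There is one attempt and no reset: what is moved stays moved. The work goes in short steps, Python scripts to look and compute and a shell command to move; the robot and the scene stay as the last step left them, time stands still between calls to the robot, and variables do not carry over. Pictures are saved under pics/ and viewed, and the job is handed in when it is done.

```bash
ls; mkdir -p pics; python3 - <<'E'
from workcell import robot
import cv2, numpy as np
s=robot.read_state()
for k,v in s.items(): print(k,np.round(v,4))
for n in ["scene","side","wrist"]:
    p=robot.camera_params(n); print(n,np.round(p["camera_matrix"],2).tolist(),np.round(p["extrinsics"],4).tolist())
    im,d=robot.grab_frame(n)
    np.savez(f"pics/{n}0.npz",im=im,d=d,K=p["camera_matrix"],E=p["extrinsics"])
    cv2.imwrite(f"pics/{n}0.png",im[:,:,::-1])
E
```

```text
pics
time 0.0
joint_positions [-1.2362  0.3339  0.0399  1.4663 -0.0134  1.3433 -0.0585]
dq [-0.0001 -0.      0.0011 -0.0016  0.0013 -0.0003 -0.0021]
effort [ 1.00000e-04 -6.56354e+01  1.33520e+00 -4.03803e+01 -5.97000e-02
  4.44000e-02  1.00000e-04]
eef_pos [0.2731 0.5893 0.2217]
eef_rot [-1.000e-04  2.152e-01  9.766e-01 -8.000e-04]
wrist_force [-0.6161  0.103  -0.3807]
ft_torque [-0.0415  0.0189  0.0026]
width 0.0871
scene [[451.85, 0.0, 249.99], [0.0, 451.85, 185.4], [0.0, 0.0, 1.0]] [[-0.7441, 0.3533, -0.567, 1.2741], [0.6679, 0.4161, -0.6171, 0.8055], [0.0179, -0.8379, -0.5456, 0.7891], [0.0, 0.0, 0.0, 1.0]]
side [[468.06, 0.0, 255.27], [0.0, 468.06, 195.31], [0.0, 0.0, 1.0]] [[0.817, -0.3978, 0.4174, 0.0095], [-0.5763, -0.5393, 0.614, -0.8159], [-0.0192, -0.7422, -0.6699, 0.8922], [0.0, 0.0, 0.0, 1.0]]
wrist [[323.48, 0.0, 252.2], [0.0, 323.48, 194.14], [0.0, 0.0, 1.0]] [[0.4208, 0.8712, 0.2529, 0.2036], [0.9071, -0.4039, -0.1181, 0.622], [-0.0008, 0.2791, -0.9603, 0.3841], [0.0, 0.0, 0.0, 1.0]]
```

View pics/scene0.png

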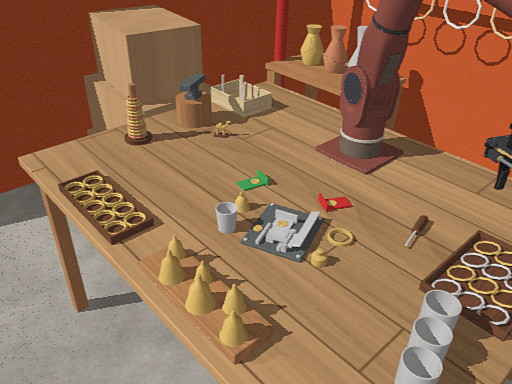

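View pics/side0.png

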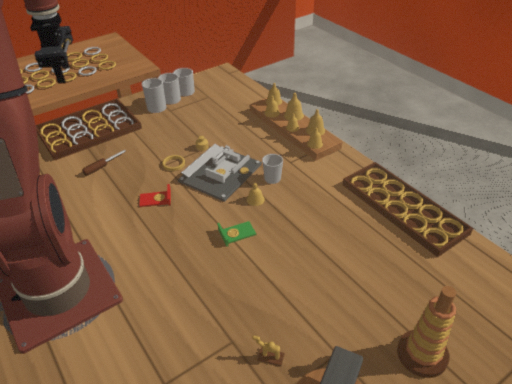

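View pics/wrist0.png

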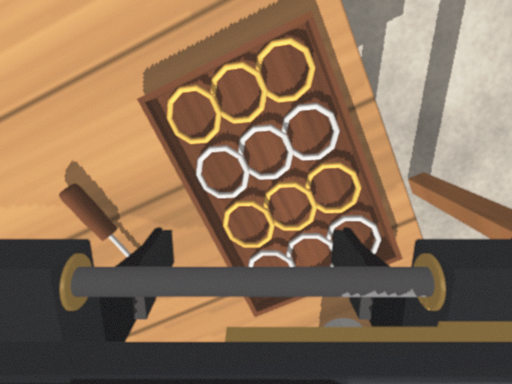

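The scene view shows the jig at about (285,232), with a grey slide in it. Red (335,202) and green (253,181) slide look-alikes lie on the table. The side view has the jig at about (220,170). I'll enlarge both.

```bash
python3 - <<'E'
import cv2, numpy as np
a=cv2.imread("pics/scene0.png")[190:270,225:345]; b=cv2.imread("pics/side0.png")[130:210,150:290]
cv2.imwrite("pics/c1.png",cv2.resize(a,None,fx=6,fy=6,interpolation=cv2.INTER_CUBIC))
cv2.imwrite("pics/c2.png",cv2.resize(b,None,fx=5.5,fy=5.5,interpolation=cv2.INTER_CUBIC))
for n,r,c in [("scene",232,285),("scene",252,280),("scene",230,243),("scene",207,275),("scene",222,325),("side",165,220),("side",196,222),("side",183,182)]:
    z=np.load(f"pics/{n}0.npz");K=z["K"];E=z["E"];d=z["d"][r,c]
    p=E@np.r_[np.linalg.inv(K)@[c,r,1]*d,1];print(n,c,r,np.round(p[:3],4))
E
```

```text
scene 285 232 [0.5519 0.1641 0.0149]
scene 280 252 [0.6161 0.2092 0.0104]
scene 243 230 [0.6212 0.0702 0.0009]
scene 275 207 [0.4859 0.0587 0.0099]
scene 325 222 [0.4195 0.1954 0.001 ]
side 220 165 [0.5489 0.1629 0.0151]
side 222 196 [0.4798 0.0418 0.0142]
side 182 183 [4.227e-01 1.739e-01 3.000e-04]
```

View pics/c1.png

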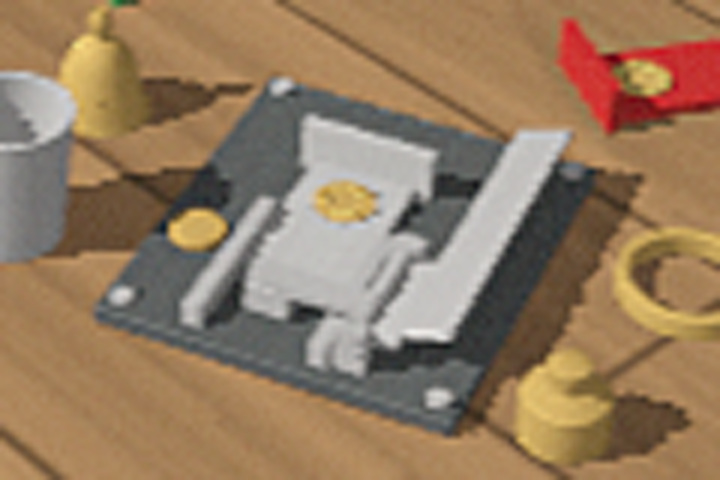

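View pics/c2.png

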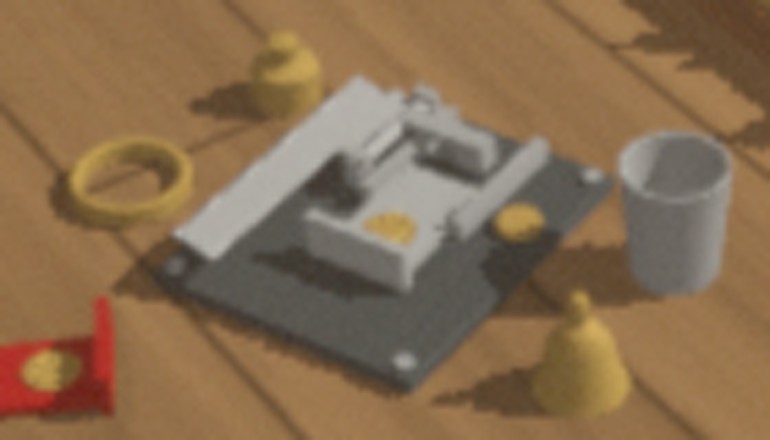

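The slide meant is the grey aluminium one with the brass medallion, at scene (287,220) and side (217,172). It is between the jig's rails. The red one at (335,202) and the green one at (253,181) have the wrong colours and are not in the jig. Next I fit the jig frame from both fixed views.

```bash
cat > h.py <<'E'
import numpy as np, cv2
def cloud(n):
    z=np.load(f"pics/{n}.npz");K=z["K"];E=z["E"];d=z["d"]
    v,u=np.indices(d.shape); P=np.stack([(u-K[0,2])*d/K[0,0],(v-K[1,2])*d/K[1,1],d],-1)
    return P@E[:3,:3].T+E[:3,3], z["im"], d>0
def ray(n,u,v,h):
    z=np.load(f"pics/{n}.npz");K=z["K"];E=z["E"]
    r=E[:3,:3]@np.linalg.inv(K)@[u,v,1]; o=E[:3,3]; return o+r*(h-o[2])/r[2]
E
python3 - <<'E'
from h import *
for n in ["scene0","side0"]:
    P,im,ok=cloud(n)
    hsv=cv2.cvtColor(im,cv2.COLOR_RGB2HSV)
    m=ok&(abs(P[...,0]-.55)<.17)&(abs(P[...,1]-.14)<.17)&(P[...,2]>0.004)&(P[...,2]<.05)&(hsv[...,1]<90)
    k,l,st,c=cv2.connectedComponentsWithStats(m.astype(np.uint8))
    i=1+np.argmax(st[1:,4]); m=l==i
    pts=P[m]; 
    r=cv2.minAreaRect((pts[:,:2]*1000).astype(np.float32)); print(n,m.sum(),r,np.round(cv2.boxPoints(r),1).tolist())
    pl=m&(hsv[...,2]<110); print("plate z",np.median(P[pl][:,2]))
E
```

```text
scene0 2813 ((542.1643676757812, 148.40187072753906), (204.4625244140625, 171.32167053222656), 22.714950561523438) [[414.79998779296875, 187.89999389648438], [480.8999938964844, 29.899999618530273], [669.5, 108.9000015258789], [603.4000244140625, 266.8999938964844]]
plate z 0.010204240808288079
side0 2542 ((540.859619140625, 155.5724639892578), (216.7449188232422, 187.61341857910156), 22.348785400390625) [[405.0, 201.10000610351562], [476.29998779296875, 27.600000381469727], [676.7999877929688, 110.0], [605.4000244140625, 283.5]]
plate z 0.009706909954532883
```

The jig origin is near (0.553, 0.142) and its +x axis is at about 22.5° yaw. I'll move to a hover with tool x along jig x, so finger A will be at the bar and finger B behind the lip.

```bash
python3 -m jog '[[-389,-294,22,0,0,2.313,1],[-389,-294,22,0,0,2.313,1],[-389,-294,22,0,0,2.313,1],[-389,-294,22,0,0,2.313,1],[-389,-294,22,0,0,2.313,1],[-389,-294,22,0,0,2.313,1],[-389,-294,22,0,0,2.313,1],[-389,-294,22,0,0,2.313,1],[-389,-294,22,0,0,2.313,0.65],[-389,-294,22,0,0,2.313,0.65]]'; python3 -c "
from workcell import robot;print(robot.read_state())"
```

```text
time: 1.4
eef_pos: [0.5027, 0.1586, 0.2004]
eef_rot: [-0.0, 0.916, 0.401, -0.0]
wrist_force: [-1.4, 1.0, -0.8]
width: 0.0742
{'time': 1.4, 'joint_positions': array([-0.85107725,  0.09311678,  0.49474006,  1.81452409, -0.04658331,
        1.24581469, -1.08921545]), 'dq': array([-8.59679719e-02,  5.99189611e-04,  6.98262177e-02,  1.63744073e-03,
       -5.37371203e-03, -3.25553231e-04, -1.48273526e+00]), 'effort': array([  1.88712984, -40.75567603,   2.70489939, -39.34559226,
         0.1123366 ,  -0.04381466,   3.15934874]), 'eef_pos': array([0.50270758, 0.15861044, 0.20036013]), 'eef_rot': array([-1.82766581e-06,  9.16155848e-01,  4.00822176e-01, -2.11148905e-04]), 'wrist_force': array([-1.43831988,  0.97404931, -0.75497446]), 'ft_torque': array([-0.0949256 ,  0.10100272,  0.02425477]), 'width': 0.07417997277163088}
```

```bash
python3 -m jog '[[0,0,0,0,0,0.435,0.65],[0,0,0,0,0,0.435,0.65],[0,0,0,0,0,0.435,0.65],[0,0,0,0,0,0.435,0.65],[0,0,0,0,0,0.435,0.65]]'; cat >> h.py <<'E'
def shot(n,tag):
    from workcell import robot
    s=robot.read_state(); p=robot.camera_params(n); im,d=robot.grab_frame(n)
    np.savez(f"pics/{tag}.npz",im=im,d=d,K=p["camera_matrix"],E=p["extrinsics"]); cv2.imwrite(f"pics/{tag}.png",im[:,:,::-1]); return s,im,d
E
python3 - <<'E'
from h import *
s,im,d=shot("wrist","w1"); print(s["eef_pos"],s["eef_rot"],s["wrist_force"])
q=s["eef_rot"];print(np.degrees(2*np.arctan2(q[2],q[1])))
E
```

```text
time: 2.02
eef_pos: [0.5025, 0.1595, 0.2005]
eef_rot: [0.0, 0.98, 0.198, -0.0]
wrist_force: [-1.0, 0.5, -0.6]
width: 0.0564
[0.50249612 0.15946388 0.20047757] [ 3.11142088e-05  9.80132543e-01  1.98343610e-01 -9.91114178e-05] [-1.02452857  0.52141106 -0.63592854]
22.88022926978954
```

View pics/w1.png

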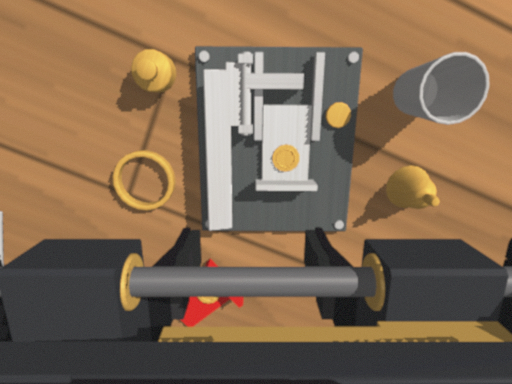

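The wrist view shows the jig upright: bar at columns 205–232, lip at row 185 (columns 256–317), rails' near ends at row ~138, foot arm at row ~80. Now I measure the frame from this view.

```bash
cat > m.py <<'E'
from h import *
import sys
def run(tag,rows=228):
    P,im,ok=cloud(tag); hsv=cv2.cvtColor(im,cv2.COLOR_RGB2HSV)
    ok[rows:]=False
    m=ok&(abs(P[...,0]-.55)<.17)&(abs(P[...,1]-.14)<.17)&(P[...,2]>0.005)&(P[...,2]<.05)&(hsv[...,1]<90)
    k,l,st,c=cv2.connectedComponentsWithStats(m.astype(np.uint8)); m=l==1+np.argmax(st[1:,4])
    r=cv2.minAreaRect((P[m][:,:2]*1000).astype(np.float32)); print("rect",np.round(r[0],1),np.round(r[1],1),round(r[2],2))
    pl=m&(hsv[...,2]<110); print("plate z",np.median(P[pl][:,2]))
    return P,im,hsv,m,r
if __name__=="__main__":
    P,im,hsv,m,r=run("w1")
    E=np.load("pics/w1.npz")["E"]; print(np.round(E,3).tolist())
    for nm,(u,v) in dict(lip=(287,185),bar=(218,190),bartop=(218,90),railR=(318,110),plateside=(340,180),med=(286,158),slide=(290,125)).items():
        print(nm,np.round(P[v,u]*1000,1), im[v,u])
E
python3 m.py
python3 - <<'E'
import cv2
a=cv2.imread("pics/w1.png")[35:240,185:375]
cv2.imwrite("pics/w1c.png",cv2.resize(a,None,fx=2.9,fy=2.9,interpolation=cv2.INTER_NEAREST))
E
```

```text
rect [541. 148.] [194.7 170.5] 22.78
plate z 0.010251663413697765
[[0.388, -0.885, -0.257, 0.573], [-0.922, -0.373, -0.108, 0.189], [-0.001, 0.279, -0.96, 0.363], [0.0, 0.0, 0.0, 1.0]]
lip [508.9 123.3  37. ] [205 201 197]
bar [474.6 187.5  32.4] [214 211 206]
bartop [568.8 224.   31.6] [220 217 214]
railR [590.1 124.2  22.8] [203 201 196]
plateside [532.   65.5  10.1] [91 95 92]
med [532.  132.8  17.3] [221 176  87]
slide [565.3 143.2  15.8] [219 218 214]
```

View pics/w1c.png

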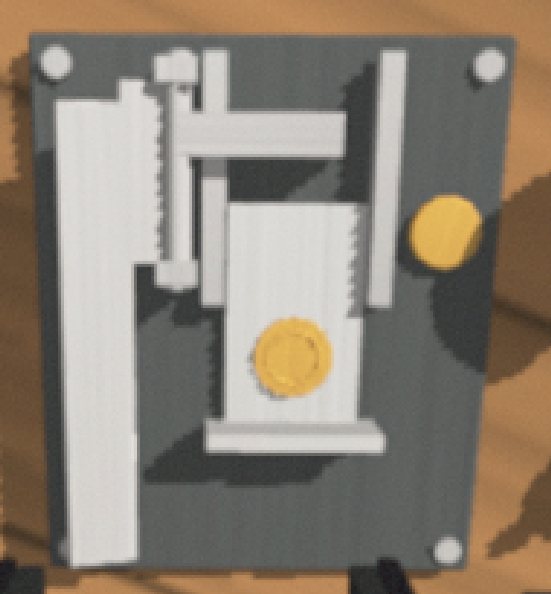

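```bash
cat > f.py <<'E'
from m import *
def ana(tag,psi=22.8,o=(553,142.),rows=233):
    P,im,hsv,m,r=run(tag,rows)
    c,s=np.cos(np.radians(psi)),np.sin(np.radians(psi))
    W=P*1000; J=np.stack([(W[...,0]-o[0])*c+(W[...,1]-o[1])*s,-(W[...,0]-o[0])*s+(W[...,1]-o[1])*c,W[...,2]],-1)
    g=m&(hsv[...,2]>130)
    def ext(nm,mm):
        q=J[mm]; print(nm,mm.sum(),"x",np.round(np.percentile(q[:,0],[1,50,99]),1),"y",np.round(np.percentile(q[:,1],[1,50,99]),1),"z",np.round(np.percentile(q[:,2],[5,50,95]),1))
    x,y,z=J[...,0],J[...,1],J[...,2]
    ext("plate",m&(z<13)); 
    ext("railR",g&(z>18)&(z<27)&(y<-20)&(y>-40)&(x>-6))
    ext("railL",g&(z>18)&(z<24)&(y>18)&(y<36)&(x>-6))
    ext("lip",g&(z>31)&(z<41)&(abs(y)<40)&(x<-20)&(x>-80))
    ext("slide",g&(z>14)&(z<18)&(abs(y)<27)&(x<40)&(x>-80))
    ext("bar",g&(z>24)&(y>54)&(y<95)); 
    ext("barx-40",g&(z>24)&(y>54)&(y<95)&(abs(x+40)<4))
    ext("foot/arm",g&(z>18)&(abs(x-58)<15)&(y<20)&(y>-20))
    # rail direction
    q=J[g&(z>20)&(z<26)&(y<-20)&(y>-40)&(x>5)][:,:2]; v=cv2.fitLine(q.astype(np.float32),cv2.DIST_HUBER,0,.01,.01).ravel(); print("railR yaw corr deg",np.degrees(np.arctan2(v[1],v[0])*np.sign(v[0])))
    q=J[g&(z>31)&(z<41)&(abs(y)<40)&(x<-20)&(x>-80)][:,:2]
    if len(q)>20:
        v=cv2.fitLine(q.astype(np.float32),cv2.DIST_HUBER,0,.01,.01).ravel(); print("lip dir",v)
    return J
if __name__=="__main__":
    for t in ["w1"]: ana(t)
    ana("scene0",rows=384); ana("side0",rows=384)
E
python3 f.py
```

```text
rect [538.7 146.8] [200.4 170.2] 22.5
plate z 0.010249234777686855
plate 15941 x [-108.4  -15.4   87.4] y [-73.2  -9.8  93.7] z [ 9.  10.2 11.5]
railR 762 x [-2.2 41.9 80.8] y [-34.2 -29.9 -26. ] z [20.2 22.2 23.5]
railL 537 x [-2.1 32.1 81.8] y [25.6 30.1 33.5] z [21.1 22.3 23.5]
lip 424 x [-53.7 -50.2 -47.7] y [-31.5   0.6  32.1] z [32.1 36.1 37.4]
slide 2839 x [-47.6  -0.6  31.1] y [-24.4   1.1  24.7] z [15.  16.2 17.4]
bar 4291 x [-97.1  -3.   66.8] y [54.7 70.  83.1] z [27.4 31.6 35.3]
barx-40 184 x [-43.9 -40.1 -36.1] y [58.5 70.9 83.2] z [27.8 31.9 35.3]
foot/arm 519 x [48.3 54.8 61.2] y [-13.    3.5  19.9] z [29.6 30.7 32.2]
railR yaw corr deg -0.1762196
lip dir [ 1.2881315e-03 -9.9999917e-01 -5.0228493e+01  1.5132309e-01]
rect [542.2 148.4] [204.5 171.3] 22.71
plate z 0.010234511216369646
plate 1487 x [-107.     7.6   92. ] y [-74.   13.1  93.8] z [ 7.  10.2 12.4]
railR 75 x [-4.3 45.7 84.8] y [-35.7 -30.6 -26.6] z [18.8 21.6 24.4]
railL 51 x [-0.3 28.  84.2] y [19.7 28.3 35.2] z [18.4 21.4 23.7]
lip 62 x [-55.2 -47.7 -42.4] y [-32.5  -2.9  31. ] z [31.6 35.1 37.8]
slide 206
[... 408 characters left out ...]
 22.19
plate z 0.009750340794387802
plate 1424 x [-111.9  -55.3   85.5] y [-75.7 -18.1  88.6] z [ 6.2  9.6 12.4]
railR 61 x [-2.  38.4 80.3] y [-37.  -32.1 -25.7] z [18.7 21.7 24.3]
railL 37 x [-2.6 21.9 81.4] y [22.9 29.8 35.7] z [19.  20.9 23.6]
lip 38 x [-55.5 -50.1 -46.5] y [-32.3  -3.5  31.4] z [32.4 34.8 38.5]
slide 125 x [-28.9   4.9  32.5] y [-25.7  -2.4  26.4] z [14.2 15.9 17.7]
bar 367 x [-97.8 -18.4  66.5] y [54.8 69.3 83. ] z [26.2 31.1 35.3]
barx-40 21 x [-43.8 -40.1 -36.4] y [57.7 70.2 81.1] z [26.1 30.9 34.9]
foot/arm 37 x [47.6 55.1 63.8] y [-14.9  -3.2  18. ] z [22.4 28.7 32.8]
railR yaw corr deg 1.3430501
lip dir [ 1.0635370e-02 -9.9994344e-01 -4.9928593e+01 -3.2301192e+00]
```

The three views agree within about 2 mm. The plate is at z = 10 mm, the rails at 22, the lip at 36, and the bar at about 32 at x = −40, all as stated. The slide is about 45 mm short of home. TCP is at jig (−40, 36); I go back 32 mm and down to 60 mm height.

```bash
python3 -m jog '[[-32,0,40,0,0,0,0.65],[-32,0,90,0,0,0,0.65],[-32,0,140,0,0,0,0.65],[-32,0,140,0,0,0,0.65],[-32,0,140,0,0,0,0.65],[-32,0,140,0,0,0,0.65]]'
python3 - <<'E'
from h import *
s,im,d=shot("wrist","w2"); print(s["eef_pos"],s["eef_rot"],s["wrist_force"],s["width"])
s,im,d=shot("side","s2")
cv2.imwrite("pics/s2c.png",cv2.resize(im[100:220,140:300,::-1],None,fx=4.5,fy=4.5,interpolation=cv2.INTER_CUBIC))
E
```

```text
time: 2.82
eef_pos: [0.4745, 0.1478, 0.0626]
eef_rot: [-0.001, 0.98, 0.198, 0.002]
wrist_force: [0.1, 0.1, 0.1]
width: 0.0564
[0.47454015 0.1477581  0.06264117] [-6.00153023e-04  9.80269064e-01  1.97660748e-01  1.55873412e-03] [0.14290661 0.10972384 0.13434187] 0.056372810927035256
```

View pics/w2.png

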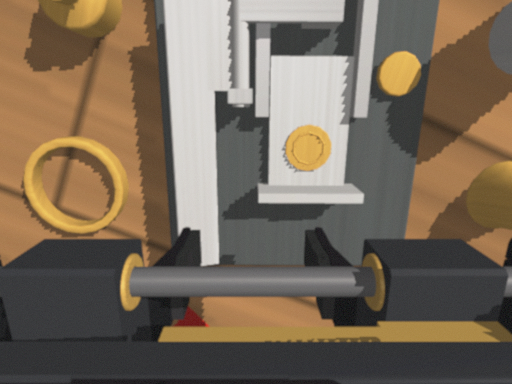

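View pics/s2c.png

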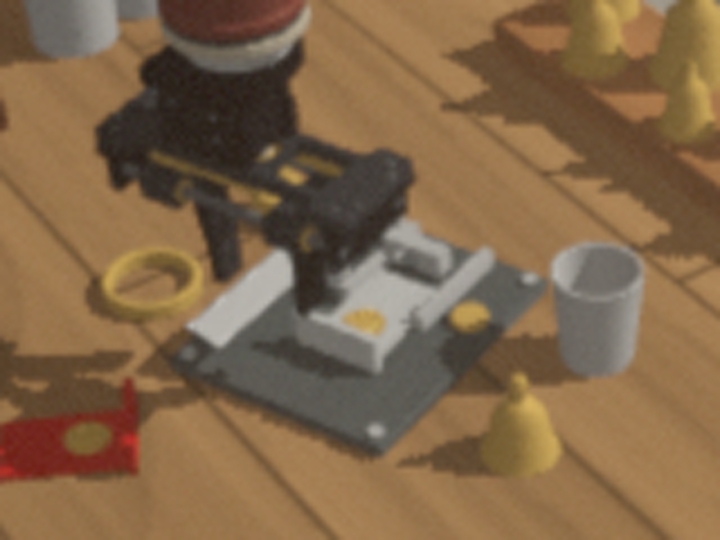

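Wrist view: finger A's tip is near (187,245) over the bar (columns 172–218). Finger B's tip is near (317,245), behind the lip (row 194, columns 258–363). In the side view the fingers hover over the bar and behind the lip, clear of everything else. Now I descend to near contact.

```bash
python3 -m jog '[[0,0,15,0,0,0,0.65],[0,0,25,0,0,0,0.65],[0,0,25,0,0,0,0.65],[0,0,25,0,0,0,0.65]]'; python3 -m jog '[[0,0,3,0,0,0,0.65],[0,0,6,0,0,0,0.65],[0,0,6,0,0,0,0.65]]'
```

```text
time: 3.42
eef_pos: [0.4731, 0.147, 0.0355]
eef_rot: [0.0, 0.98, 0.198, -0.0]
wrist_force: [0.2, 0.1, 0.3]
width: 0.0566
time: 3.8
eef_pos: [0.4733, 0.1475, 0.0297]
eef_rot: [-0.0, 0.98, 0.198, 0.0]
wrist_force: [-1.7, 1.8, 5.3]
width: 0.0564
```

```bash
python3 -m jog '[[0,0,2,0,0,0,0.65],[0,0,4,0,0,0,0.65],[0,0,4,0,0,0,0.65],[0,0,4,0,0,0,0.65]]'
python3 - <<'E'
from h import *
s,im,d=shot("wrist","w3"); print(s["eef_pos"],s["wrist_force"],s["ft_torque"])
E
```

```text
time: 4.3
eef_pos: [0.4732, 0.1478, 0.026]
eef_rot: [-0.0, 0.98, 0.198, 0.0]
wrist_force: [-1.2, 1.5, 5.9]
width: 0.0564
[0.47324229 0.147769   0.02596992] [-1.16738891  1.51889354  5.92517856] [0.6013343  0.66518944 0.03975064]
```

View pics/w3.png

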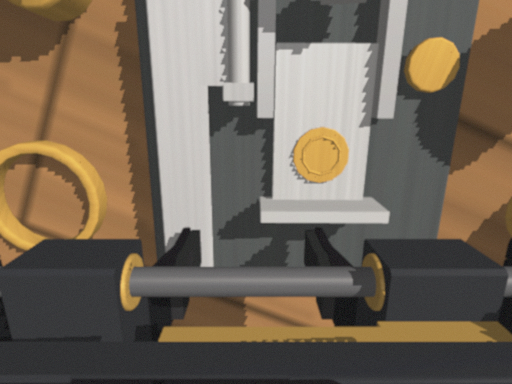

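Finger A presses the bar with 6 N, and the lip (rows 198–222) lies ahead of finger B with a gap. I'll measure the bar's slope and the foot from the depth.

```bash
cat > b.py <<'E'
from h import *
import sys
def bar(tag,psi=22.8,o=(553,142.)):
    P,im,ok=cloud(tag); c,s=np.cos(np.radians(psi)),np.sin(np.radians(psi)); W=P*1000
    x=(W[...,0]-o[0])*c+(W[...,1]-o[1])*s; y=-(W[...,0]-o[0])*s+(W[...,1]-o[1])*c; z=W[...,2]
    ok[226:]=False
    b=ok&(y>60)&(y<81)&(x>-60)&(x<55)&(z>18)&(z<42)
    if b.sum()>50:
        k=np.polyfit(y[b],z[b],1); print("bar n",b.sum(),"slope",round(k[0],3),"z@71",round(np.polyval(k,71),2),"=> angle",round(.30-np.arctan(k[0]),3))
    g=ok&(cv2.cvtColor(im,cv2.COLOR_RGB2HSV)[...,2]>130)
    l=g&(z>31)&(z<41)&(abs(y)<30)&(x<20)&(x>-80)
    if l.sum()>20:
        print("lip n",l.sum(),"x",np.round(np.percentile(x[l],[2,50,98]),1),"z",np.round(np.median(z[l]),1))
        for s0 in (-1,1):
            q=l&(y*s0>12); print("  side",s0,np.round(np.percentile(x[q],[2,50,98]),1) if q.any() else None)
    for nm,q in dict(R=g&(z>19)&(z<25)&(y<-27)&(y>-33)&(x>-8)&(x<40),L=g&(z>19)&(z<25)&(y>27)&(y<33)&(x>-8)&(x<40)).items():
        if q.sum()>20: print("rail",nm,"near end",np.round(np.percentile(x[q],[0.5,2]),1),"z",np.round(np.median(z[q]),1))
    q=g&(x>48)&(x<68)&(y<18)&(y>-16)&(z>18); 
    if q.sum()>20: k=np.polyfit(y[q],z[q],1); print("arm slope",np.round(k,2),q.sum())
if __name__=="__main__": bar(sys.argv[1])
E
python3 b.py w1; python3 b.py w3
```

```text
bar n 2430 slope 0.31 z@71 31.88 => angle -0.0
lip n 392 x [-53.6 -50.2 -47.7] z 36.1
  side -1 [-53.6 -50.2 -47.9]
  side 1 [-53.6 -50.2 -47.7]
rail R near end [-3.1 -3. ] z 22.3
rail L near end [-2.1 -1.1] z 22.3
arm slope [ 0.   30.77] 485
bar n 9906 slope 0.103 z@71 26.09 => angle 0.197
lip n 1719 x [-53.7 -50.  -47.5] z 36.0
  side -1 [-54.  -50.2 -47.7]
  side 1 [-53.5 -49.8 -47.5]
rail R near end [-3.2 -2.3] z 22.2
rail L near end [-2.7 -2.2] z 22.2
```

The clip is at 0.197 rad. I press 2.5 mm more to about 0.28 rad, then approach the lip.

```bash
python3 -m jog '[[0,0,2,0,0,0,0.65],[0,0,2.5,0,0,0,0.65],[0,0,2.5,0,0,0,0.65]]'; python3 -m jog '[[3,0,0,0,0,0,0.65],[6,0,0,0,0,0,0.65],[9,0,0,0,0,0,0.65],[12,0,0,0,0,0,0.65],[15,0,0,0,0,0,0.65],[18,0,0,0,0,0,0.65],[18,0,0,0,0,0,0.65],[18,0,0,0,0,0,0.65]]'
python3 - <<'E'
from h import *
s,im,d=shot("wrist","w4"); print(s["eef_pos"],s["wrist_force"],s["ft_torque"])
E
python3 b.py w4
```

```text
time: 4.72
eef_pos: [0.4732, 0.1478, 0.0236]
eef_rot: [-0.0, 0.98, 0.198, 0.0]
wrist_force: [-1.1, 1.8, 7.7]
width: 0.0571
time: 5.72
eef_pos: [0.4886, 0.1534, 0.023]
eef_rot: [0.0, 0.98, 0.198, -0.001]
wrist_force: [-5.3, -3.2, 9.4]
width: 0.0568
[0.48858387 0.15335256 0.02301465] [-5.30996436 -3.22085573  9.40112301] [-0.34448178  1.57698111  0.13028532]
bar n 8555 slope -0.012 z@71 22.89 => angle 0.312
lip n 380 x [-38.5 -38.1 -37.6] z 33.1
  side -1 [-38.5 -38.2 -37.6]
  side 1 [-38.4 -37.9 -37.4]
rail R near end [-3.1 -2.1] z 22.2
rail L near end [-2.5 -1.9] z 22.2
arm slope [-0.32 44.81] 2294
```

View pics/w4.png

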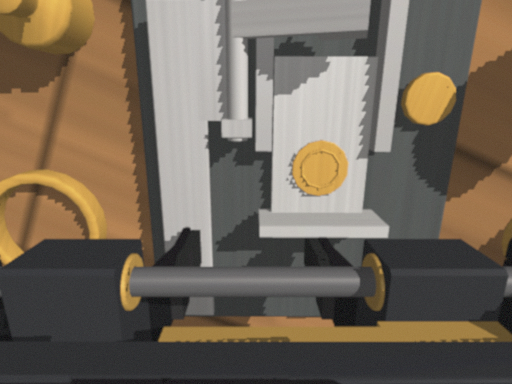

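Clip angle is about 0.31, near the stop, and the slide has moved (lip front from −47.6 to −38). I ease up 0.6 mm and push on 28 mm.

```bash
python3 -m jog '[[3,0,-0.6,0,0,0,0.65],[6,0,-0.6,0,0,0,0.65],[9,0,-0.6,0,0,0,0.65],[12,0,-0.6,0,0,0,0.65],[15,0,-0.6,0,0,0,0.65],[18,0,-0.6,0,0,0,0.65],[21,0,-0.6,0,0,0,0.65],[24,0,-0.6,0,0,0,0.65],[28,0,-0.6,0,0,0,0.65],[28,0,-0.6,0,0,0,0.65]]'
python3 - <<'E'
from h import *
s,im,d=shot("wrist","w5"); print(s["eef_pos"],s["wrist_force"],s["ft_torque"])
E
python3 b.py w5
```

```text
time: 7.02
eef_pos: [0.5147, 0.1642, 0.0236]
eef_rot: [0.0, 0.98, 0.198, -0.001]
wrist_force: [-5.2, -2.8, 8.5]
width: 0.0568
[0.51470675 0.16424967 0.02363962] [-5.22470011 -2.83043116  8.47960327] [-0.34693666  1.39849713  0.14833253]
bar n 5634 slope 0.011 z@71 23.53 => angle 0.289
lip n 442 x [-10.2  -9.8  -9.3] z 33.6
  side -1 [-10.3  -9.9  -9.4]
  side 1 [-10.1  -9.7  -9.2]
rail R near end [-3.  -2.5] z 22.2
rail L near end [-2.5 -2.1] z 22.2
arm slope [-0.3  43.67] 2381
```

View pics/w5.png

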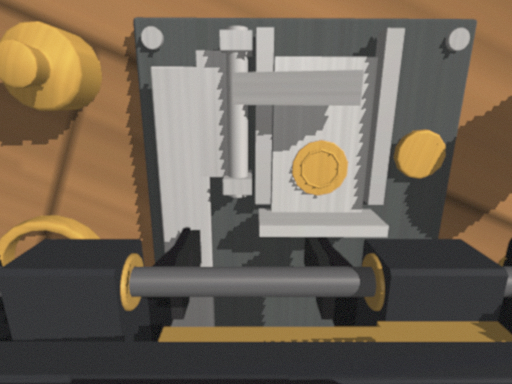

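The slide is under the raised foot, with about 7 mm between the lip (row 212) and the rail ends (row 205). The clip is at 0.29. I push on gently while watching the force.

```bash
python3 -m jog '[[2,0,0,0,0,0,0.65],[4,0,0,0,0,0,0.65],[6,0,0,0,0,0,0.65],[6,0,0,0,0,0,0.65]]'; python3 -m jog '[[1,0,0,0,0,0,0.65],[2,0,0,0,0,0,0.65],[2,0,0,0,0,0,0.65]]'
```

```text
time: 7.58
eef_pos: [0.52, 0.1664, 0.0236]
eef_rot: [0.0, 0.98, 0.198, -0.001]
wrist_force: [-6.7, -0.8, 8.6]
width: 0.0565
time: 7.95
eef_pos: [0.5209, 0.1668, 0.0234]
eef_rot: [0.0, 0.98, 0.197, -0.002]
wrist_force: [-8.9, -3.6, 10.9]
width: 0.0562
```

```bash
python3 -m jog '[[1,0,0,0,0,0,0.65],[2,0,0,0,0,0,0.65],[2,0,0,0,0,0,0.65]]'
python3 - <<'E'
from h import *
s,im,d=shot("wrist","w6"); print(s["eef_pos"],s["wrist_force"],s["ft_torque"])
cv2.imwrite("pics/w6c.png",cv2.resize(im[40:260,130:400,::-1],None,fx=2.7,fy=2.7,interpolation=cv2.INTER_NEAREST))
E
python3 b.py w6
```

```text
time: 8.32
eef_pos: [0.5211, 0.1668, 0.023]
eef_rot: [0.001, 0.98, 0.197, -0.004]
wrist_force: [-14.8, -6.6, 16.5]
width: 0.0565
[0.52108113 0.16681572 0.02304458] [-14.84001363  -6.61049578  16.53692782] [-1.35376917  3.64712178 -0.20477556]
bar n 4967 slope -0.014 z@71 22.87 => angle 0.314
lip n 316 x [-3.6 -3.1 -2.6] z 32.9
  side -1 [-3.6 -3.2 -2.8]
  side 1 [-3.3 -3.  -2.5]
rail R near end [-3.5 -3.1] z 22.2
rail L near end [-3.5 -2.9] z 22.3
arm slope [-0.32 44.81] 2336
```

View pics/w6c.png

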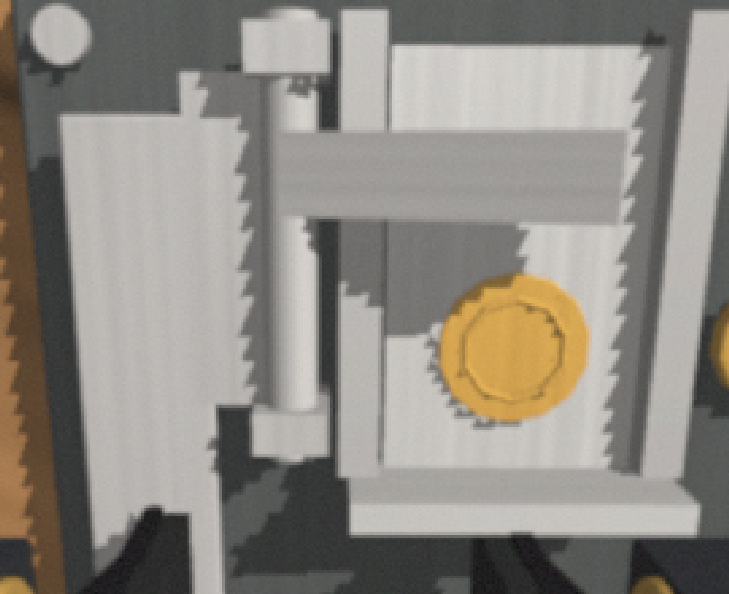

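The slide is home. Motion has stalled with the push force up from 6 to 16 N, and both lip ends read level with the rail ends (about −3 in this uncorrected frame, where the rail ends also read −3). I back finger B off the lip while still holding the bar down, then check.

```bash
python3 -m jog '[[-2,0,0,0,0,0,0.65],[-4,0,0,0,0,0,0.65],[-7,0,0,0,0,0,0.65],[-10,0,0,0,0,0,0.65],[-10,0,0,0,0,0,0.65]]'
python3 - <<'E'
from h import *
s,im,d=shot("wrist","w7"); print(s["eef_pos"],s["wrist_force"],s["ft_torque"])
cv2.imwrite("pics/w7c.png",cv2.resize(im[20:250,130:400,::-1],None,fx=2.6,fy=2.6,interpolation=cv2.INTER_NEAREST))
E
python3 b.py w7
```

```text
time: 9.0
eef_pos: [0.5176, 0.1655, 0.0251]
eef_rot: [-0.0, 0.98, 0.197, 0.002]
wrist_force: [2.3, 1.1, 6.8]
width: 0.0565
[0.51764886 0.16551296 0.02506313] [2.3363031  1.11045542 6.84279611] [ 0.39483697 -0.51035303 -0.15728359]
bar n 5388 slope 0.066 z@71 25.11 => angle 0.234
lip n 1320 x [-7.1 -4.3 -2.8] z 35.9
  side -1 [-7.1 -4.3 -2.9]
  side 1 [-7.1 -4.3 -2.7]
rail R near end [-3.5 -3.1] z 22.2
rail L near end [-3.2 -2.9] z 22.3
arm slope [-0.23 41.  ] 2277
```

View pics/w7c.png

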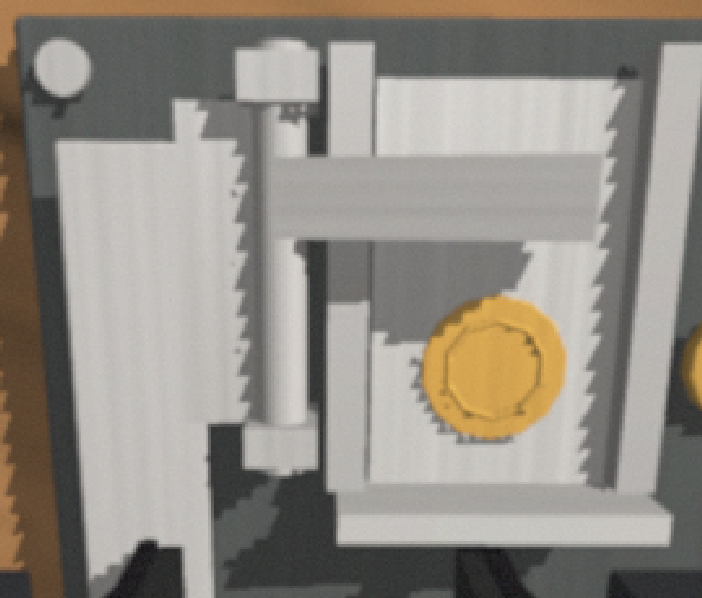

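Finger B is clear by about 3 mm and the lip stays at the rail ends (−2.8 against −3.0). The clip is still held at 0.23. Now I raise slowly so the clip closes, then go higher.

```bash
python3 -m jog '[[-1,0,-1,0,0,0,0.65],[-2,0,-2.5,0,0,0,0.65],[-3,0,-4,0,0,0,0.65],[-3,0,-6,0,0,0,0.65],[-3,0,-8,0,0,0,0.65],[-3,0,-10,0,0,0,0.65],[-3,0,-16,0,0,0,0.65],[-3,0,-30,0,0,0,0.65],[-3,0,-60,0,0,0,0.65],[-3,0,-60,0,0,0,0.65]]'
python3 -m jog '[[-20,0,-60,0,0,0,0.65],[-20,0,-100,0,0,0,0.65],[-20,0,-100,0,0,0,0.65],[-20,0,-100,0,0,0,0.65]]'
python3 - <<'E'
from h import *
s,im,d=shot("wrist","w8"); print(s["eef_pos"],s["wrist_force"])
cv2.imwrite("pics/w8c.png",cv2.resize(im[40:240,150:390,::-1],None,fx=2.9,fy=2.9,interpolation=cv2.INTER_NEAREST))
s,im,d=shot("scene","c8"); s,im,d=shot("side","s8")
E
python3 b.py w8
python3 -c "
from f import ana; ana('w8')"
```

```text
time: 10.3
eef_pos: [0.5145, 0.1643, 0.0866]
eef_rot: [-0.001, 0.98, 0.197, 0.002]
wrist_force: [-0.5, -0.6, 0.3]
width: 0.0569
time: 10.8
eef_pos: [0.4939, 0.156, 0.1831]
eef_rot: [-0.0, 0.98, 0.198, -0.0]
wrist_force: [0.2, 0.2, -0.5]
width: 0.0563
[0.49387391 0.15595692 0.18307746] [ 0.16416557  0.21380929 -0.51596968]
bar n 2685 slope 0.205 z@71 28.82 => angle 0.098
lip n 445 x [-8.9 -6.  -3.2] z 36.1
  side -1 [-8.9 -6.  -3.3]
  side 1 [-8.9 -6.  -3.1]
rail R near end [-3.4 -2.7] z 22.2
rail L near end [-2.7 -2.2] z 22.2
arm slope [-0.1  35.18] 543
rect [538.9 146.8] [200.  170.4] 22.51
plate z 0.010234614531187403
plate 18368 x [-109.   -31.5   87.5] y [-73.2  -7.6  93.8] z [ 9.  10.2 11.5]
railR 883 x [-3.4 41.3 80.8] y [-34.3 -29.8 -24. ] z [20.3 22.2 23.6]
railL 583 x [-2.6 31.3 81.1] y [24.6 29.9 33.6] z [20.9 22.2 23.4]Traceback (most recent call last):
  File "<string>", line 2, in <module>
    from f import ana; ana('w8')
                       ~~~^^^^^^
  File "f.py", line 13, in ana
    ext("lip",g&(z>31)&(z<41)&(abs(y)<40)&(x<-20)&(x>-80))
    ~~~^^^^^^^^^^^^^^^^^^^^^
[... 227 characters left out ...]
,95]),1))
                                            ~~~~~~~~~~~~~^^^^^^^^^^^^^^^^^^
    return _quantile_unchecked(
        a, q, axis, out, overwrite_input, method, keepdims, weights)
    return _ureduce(a,
                    func=_quantile_ureduce_func,
    ...<5 lines>...
                    overwrite_input=overwrite_input,
                    method=method)
    r = func(a, **kwargs)
    result = _quantile(arr,
                       quantiles=q,
    ...<2 lines>...
                       out=out,
                       weights=wgt)
    slices_having_nans = np.isnan(arr[-1, ...])
                                  ~~~^^^^^^^^^
IndexError: index -1 is out of bounds for axis 0 with size 0
```

View pics/w8c.png

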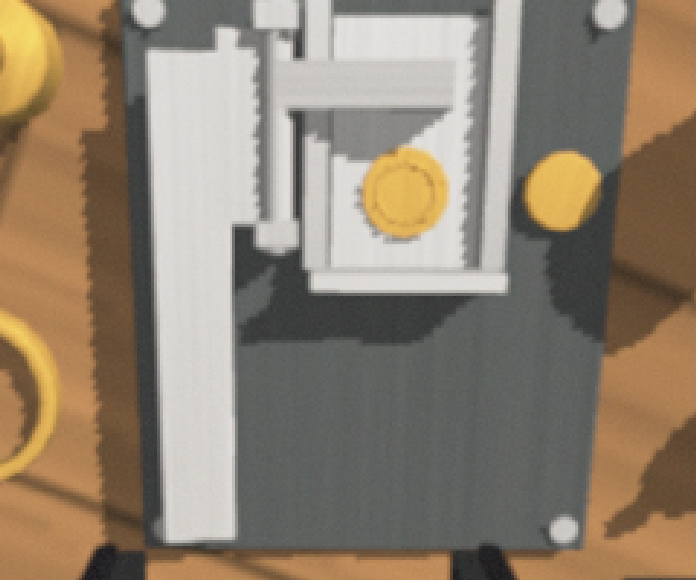

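View pics/c8.png

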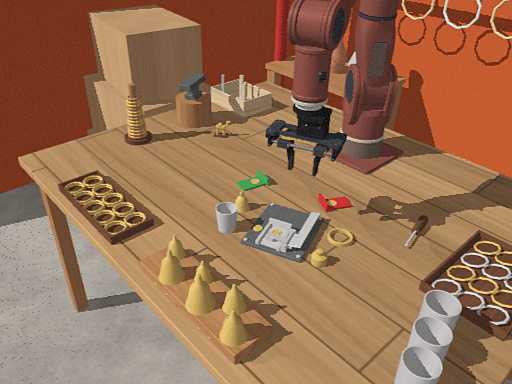

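View pics/s8.png

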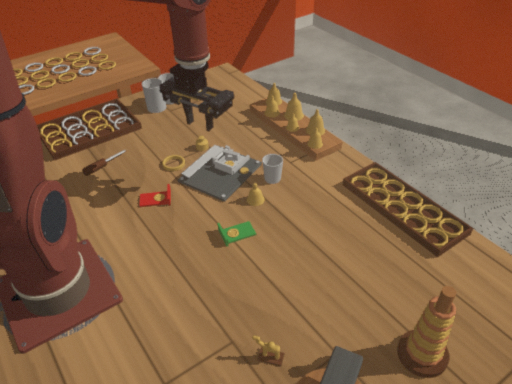

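The wrist view shows the lip against both rail ends, the foot on the slide at 0.10 rad, and everything else in place. The front edge now reads −3.2, against −2.8 before release, so I take one closer look to rule out a small gap.

```bash
python3 -m jog '[[20,0,50,0,0,0,0.65],[20,0,100,0,0,0,0.65],[20,0,100,0,0,0,0.65],[20,0,100,0,0,0,0.65]]'
python3 - <<'E'
from h import *
s,im,d=shot("wrist","w9"); print(s["eef_pos"],s["wrist_force"])
cv2.imwrite("pics/w9c.png",cv2.resize(im[120:230,230:400,::-1],None,fx=4.5,fy=4.5,interpolation=cv2.INTER_NEAREST))
E
python3 b.py w9
```

```text
time: 11.45
eef_pos: [0.5133, 0.1637, 0.0848]
eef_rot: [0.0, 0.98, 0.197, 0.0]
wrist_force: [0.3, 0.2, 0.5]
width: 0.0564
[0.51330865 0.16368907 0.08483433] [0.3163028  0.15352985 0.51790375]
bar n 4308 slope 0.198 z@71 28.82 => angle 0.105
lip n 902 x [-8.9 -5.6 -3. ] z 36.1
  side -1 [-9.3 -5.7 -3.1]
  side 1 [-8.6 -5.4 -3. ]
rail R near end [-3.5 -2.8] z 22.2
rail L near end [-3.  -2.6] z 22.2
arm slope [-0.1  35.17] 1131
```

View pics/w9c.png

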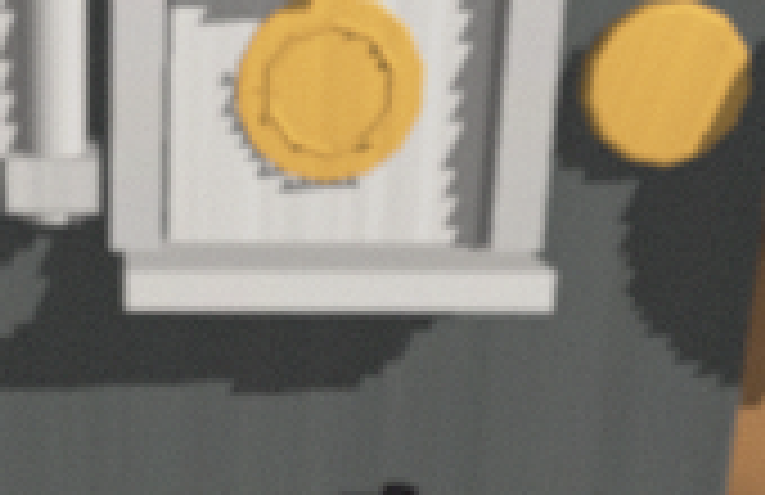

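No dark gap shows at either rail end, with lip front at −3.0 and rails at −2.6 to −3.5. The clip reads about 0.105 rad, as it should when resting on the slide. I retreat, check that the rest of the stall is unchanged, and hand in.

```bash
python3 -m jog '[[-10,0,-50,0,0,0,0.65],[-20,0,-110,0,0,0,0.65],[-20,0,-130,0,0,0,0.65],[-20,0,-130,0,0,0,0.65],[-20,0,-130,0,0,0,0.65]]'
python3 - <<'E'
from h import *
from workcell import robot
s,im,d=shot("scene","c10"); s2,im2,d2=shot("side","s10")
for n,a,b in (("scene","scene0","c10"),("side","side0","s10")):
    df=cv2.absdiff(np.load(f"pics/{a}.npz")["im"],np.load(f"pics/{b}.npz")["im"]).max(-1)
    for nm,w in dict(scene=dict(bell=(190,212,235,250),cup=(203,233,216,240),bracelet=(227,247,327,356),weight=(247,268,309,330),burn=(213,247,402,430),fig=(120,138,212,233),red=(193,212,317,352),green=(172,190,236,270),blank=(224,233,252,263)),side=dict(bell=(182,205,247,266),cup=(154,183,262,284),bracelet=(153,172,160,187),weight=(135,153,193,210),burn=(150,175,82,126),fig=(334,365,250,286),red=(183,208,136,174),green=(220,244,217,258)))[n].items():
        print(n,nm,round(float((df[w[0]:w[1],w[2]:w[3]]>40).mean()),3),end="; ")
    print()
s=robot.read_state(); print(s["time"],s["eef_pos"],s["wrist_force"])
print(robot.sign_off())
E
```

```text
time: 12.12
eef_pos: [0.4942, 0.156, 0.2138]
eef_rot: [-0.0, 0.98, 0.198, 0.0]
wrist_force: [-0.1, -0.1, -0.0]
width: 0.0565
scene bell 0.0; scene cup 0.0; scene bracelet 0.003; scene weight 0.011; scene burn 0.123; scene fig 0.0; scene red 0.0; scene green 0.0; scene blank 0.0; 
side bell 0.0; side cup 0.0; side bracelet 0.004; side weight 0.007; side burn 0.003; side fig 0.0; side red 0.0; side green 0.0; 
12.225 [0.49384013 0.15579583 0.21291405] [ 0.13532999  0.39680029 -0.81109133]
the job is handed in; nothing more can be done
None
```

I loaded the engraving jig and handed the job in at 12.2 s. One fingertip held the thumb bar down (clip about 0.2–0.31 rad) while the other pushed the slide about 45 mm by its lip. I stopped when it stalled on the rail ends at about 16 N. I then backed that finger off the lip before letting the clip close, and took the hand clear.

**Slide home:** in the last close view the lip's front face read −3.0 mm and the rail ends −2.6 to −3.5 mm. That agrees within measuring error, and no gap showed on either side.

**Clip closed:** it read about 0.10 rad with the foot on the slide, close to the 0.11 expected.

**Everything else:** before-and-after pictures show the other objects unmoved. One check differed: 12% of the pixels around the burnisher changed in the scene view. I take this to be the arm's shadow, since the side view showed 0.3% and the arm never went near it.

The last wrist force reading was under 1 N, with the gripper about 0.21 m above the table.

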